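# Lay the next sample block at an even joint

### The arm

A 6-joint arm with a two-finger parallel gripper is mounted at the origin on a cart in front of the work surface, level with it; the furniture and walls round the work are solid. World frame = base frame: x ahead of the robot, y to its left, z up, the work surface at z = 0. Lengths are in mm, angles in rad, forces in N, time in s.
With the tool pointing down it reaches from about 325 to 900 mm from the base axis. Payload 6.1 kg.
Tool frame: the origin (TCP) lies where the fingers leave the gripper's body, on its centre line; the fingertips stand 70 mm ahead of it and the grasp point (between the pads) lies 51 mm ahead of it; z points along the fingers, x is the direction in which the jaws open and shut, and the axes are right-handed (so a half turn about z gives the same grasp; the last joint's range is limited). The gripper opens to 87 mm and grips with 3 to 60 N. Pads are 19 mm wide; open, the fingers measure 117 mm over their backs; the gripper's body (75 mm by 190 mm) begins 51 mm behind the grasp point.
Start: joints at [1.008, 0.22, 1.526, -0, 1.395, -0.126], TCP at [264.399, 566.312, 292.238] pointing down, gripper open.
Joint ranges: [-2.98, 2.98], [-0.91, 2.08], [0.09, 2.57], [-1.24, 4.39], [0.2, 2.65], [-2.68, 2.68]. Speed limits (rad/s): [2.57, 2.57, 3.01, 3.14, 3.14, 3.14].

### API

Orientations are given as a unit quaternion [x, y, z, w].
In Python, from workcell import bot gives the robot as it stands. Calls block until the motion is done:
- bot.reach(position, orientation): joint-space move of the TCP to a pose.
- bot.move_straight(position, velocity=150, ori=None, guard=None): straight line of the TCP; ori=None keeps the orientation; velocity is the mean speed in mm/s. With guard (N) it stops when the force on the tool has changed by that much, and returns True; else False.
- bot.movej(angles): joint-space move.
- bot.move_gripper(opening, effort=None): finger opening in mm; effort is the grip in N (None keeps the last); returns when the fingers have stopped.
- bot.dwell(seconds).
- bot.ik(position, orientation): joint angles nearest the present ones, or None.
- bot.sense(): the state.
- bot.snapshot(name): name is "side" or "top"; returns a dict with "pixels" (400x640x3 uint8, red, green, blue), "mtx" (3x3 intrinsics, pixels), "dist" ([k1, k2, p1, p2, k3] as OpenCV has them; the pictures are not rectified), "R" (3x3) and "t" (3): a world point X has camera coordinates R X + t. Camera axes: x right, y down, z forward; pixel columns grow to the right and rows downward; lengths in mm; the calibration is good to about 2 mm. A picture is of the moment at which its call begins. There is no depth.
A pose or a line that the arm cannot do raises bot.PlanningError and nothing moves.
- bot.finish_job(): hands the job in, once; it reports no verdict.
The state is a dict: "clock": time; "joint_positions": joint angles; "joint_vel": joint speeds; "tau": joint torques, N m; "ee_pos": TCP position; "eef_rot": TCP orientation; "force": force on the tool from outside, world axes, zero at the start; "wrist_torque": the same for the moment, N m; "gripper_width": finger opening in mm.
Only numpy, scipy, OpenCV 4.12 (cv2) and the standard library are available. Lean on these libraries where they do the work, as an engineer would, in place of code of your own. Each camera call takes 0.05 s, during which the arm holds its last target. There are 200 camera calls.

### The job

Lay the loose tile block flat on the mounting board as the next one of the glued row, with the same joint as between the glued blocks: first stand the wooden spacer on the board flat against the free near end of the row, then set the block down gently, snug against the spacer and against the ledge on the left, and let go of it. Then lift the spacer out without shifting the block and put it down on the table clear of the board. Leave the other things on the table where they are.

Things in the scene. Friction and masses are not known exactly. Their poses are not given: they have to be found in the camera images.
- mount_board: Fixed plywood board on the table, 244 (x) x 98 (y) x 12 mm. Origin: centre of its underside; x along the row away from the robot, y to the left. On its left edge a ledge 5 mm high, right face at y = +37 mm. Two blocks like the loose one are glued on against the ledge, centred at (x, y) = (+75, +7) and (0, +7), with a 15 mm joint. The next block belongs at (-75, +7), at the near end.
- row_end (a point): Bottom middle of the free near end face of the glued row, on the board's upper face: at (-30, +7, +12) mm in the board's frame; axes as the board's.
- block_center (a point): Centre of the loose block: a square lacquer tile with shell inlay on a wooden backing, 60 x 60 x 22 mm over all, x and y square to its sides, z up; the centre is 11 mm above its underside. About 90 g, starts flat on the table. Held by two opposite sides with the fingertips 8 mm or more above its underside, the fingers clear the board's ledge.
- spacer_center (a point): Centre of the spacer: a light wooden strip, about 60 g, starts upright on its edge on the table: 15 mm thick (its x), 70 mm long (its y), 50 mm high (its z); the centre is 25 mm above its underside. The lower 26 mm is the full-length strip; above it a finger grip 44 mm long, also 15 mm thick. On the board the grip rises above the tops of the blocks, which are 22 mm over the board.
- wax_pot: Bystander: small loose pot with a blue and white band, 69 mm across, 41 mm high, in front of the tool chest. Origin at the centre of its underside.
- tape_roll: Bystander: loose roll of cream tape lying flat, 98 mm across, 25 mm high, on the right. Origin at the centre of its underside.

How it is judged (in metres and radians):
On the way, in this order (a step that is already met when the one before it is completed fails the run):
1. the spacer stands upright on the board, flat against the free end of the glued row (x of spacer_center in the frame of mount_board between -0.04 and -0.035 m and y of spacer_center in the frame of mount_board between -0.024 and 0.011 m and z of spacer_center in the frame of mount_board between 0.033 and 0.041 m and angle between spacer_center's own z axis and vertical below 0.1 rad and angle between the x axis of spacer_center and the x axis of mount_board, either way round below 0.09 rad), for 0.2 s.
2. the block lies on the board against spacer and ledge, let go, with the spacer still standing between it and the row (all of step 1 and x of block_center in the frame of mount_board between -0.078 and -0.072 m and y of block_center in the frame of mount_board between 0.004 and 0.0095 m and z of block_center in the frame of mount_board between 0.02 and 0.026 m and angle between block_center's own z axis and vertical below 0.05 rad and (angle between the x axis of block_center and the x axis of mount_board, either way round below 0.05 rad or angle between the x axis of block_center and the y axis of mount_board, either way round below 0.05 rad) and contact force between the fingers and block below 0.05 N), for 0.2 s.
At the end, for the whole second after the job is handed in: The block lies flat on the board at the next place of the row: joint 15 mm to within 3 mm, within 3 mm of the ledge, square to the board to within 0.05 rad (any of its four sides to the row), at rest. The spacer rests on the table and touches neither the board nor any block (x of block_center in the frame of mount_board between -0.078 and -0.072 m and y of block_center in the frame of mount_board between 0.004 and 0.0095 m and z of block_center in the frame of mount_board between 0.02 and 0.026 m and angle between block_center's own z axis and vertical below 0.05 rad and (angle between the x axis of block_center and the x axis of mount_board, either way round below 0.05 rad or angle between the x axis of block_center and the y axis of mount_board, either way round below 0.05 rad) and contact force between spacer and mount_board below 0.02 N and contact force between spacer and block below 0.02 N and height (world z) of spacer_center below 0.032 m and linear speed of each of block, spacer below 0.01 m/s).
It fails at once if a bystander (wax pot or tape roll) is moved more than 30 mm (distance of any of wax_pot, tape_roll from where it was at the start of the episode above 0.03 m).
It fails at once if the block is dropped or forced onto the board (more than 45 N) (contact force between block and mount_board above 45 N).
It also fails if it takes over 72 s, if anything falls off the work surface, if the arm or the gripper's body presses on something with over 40 N, if the wrist force passes 120 N, or if a joint passes its speed limit or range.

## Working session

There is one attempt and no reset: what is moved stays moved. The work goes in short steps, each a Python script; the robot and the scene stay as the last script left them, time stands still between calls to the robot, and variables do not carry over. Pictures are saved under pics/ and viewed, about 8 in all and at most 12, crops included, and the job is handed in when it is done.

```bash
mkdir -p pics
python3 - <<'E'
from workcell import bot
import cv2,pickle,numpy as np
for n in("top","side"):
    s=bot.snapshot(n); pickle.dump(s,open(n+'0.pkl','wb'))
    cv2.imwrite(f'pics/{n}0.png',s["pixels"][:,:,::-1])
    print(n,np.round(-s["R"].T@s["t"]),np.round(s["R"],2).tolist(),np.round(s["mtx"]).tolist(),s["dist"])
print(bot.sense())
E
```

```text
top [ 354. -156. 1014.] [[-0.02, -1.0, 0.0], [-0.97, 0.02, -0.24], [0.24, -0.01, -0.97]] [[448.0, 0.0, 313.0], [0.0, 448.0, 205.0], [0.0, 0.0, 1.0]] [-0.01716366  0.          0.          0.          0.        ]
side [ 600. -823.  609.] [[1.0, 0.02, 0.0], [0.02, -0.64, -0.77], [-0.01, 0.77, -0.64]] [[379.0, 0.0, 322.0], [0.0, 379.0, 193.0], [0.0, 0.0, 1.0]] [-0.05572481  0.          0.          0.          0.        ]
{'clock': 0.1, 'joint_positions': array([ 1.00793165e+00,  2.21148544e-01,  1.52751253e+00,  9.73685674e-07,
        1.39470184e+00, -1.26097651e-01]), 'joint_vel': array([ 0.00028466, -0.00257457, -0.00204523,  0.00068165, -0.00037083,
       -0.00056947]), 'tau': array([-2.06099839e-04, -4.95944202e+01, -3.88522160e+01,  7.01731606e-02,
        5.15495846e-02, -6.28828548e-05]), 'ee_pos': array([264.14534575, 565.94752293, 291.23737294]), 'eef_rot': array([ 8.43507927e-01,  5.37115997e-01, -8.00680211e-04,  3.77312074e-04]), 'force': array([ 0.14569205, -0.58391266, -0.68942464]), 'wrist_torque': array([0.01479219, 0.02292302, 0.01845406]), 'gripper_width': 86.82371245512397}
```

View pics/top0.png

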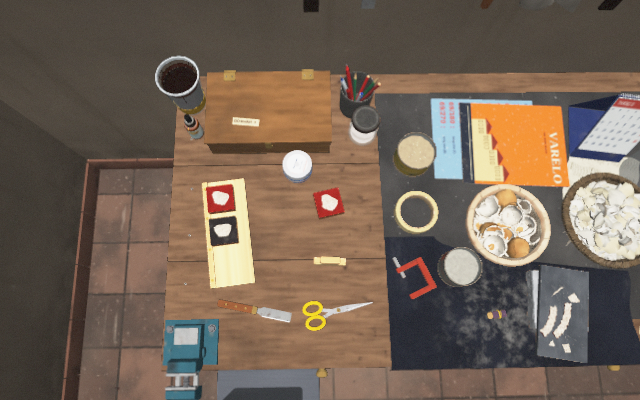

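View pics/side0.png

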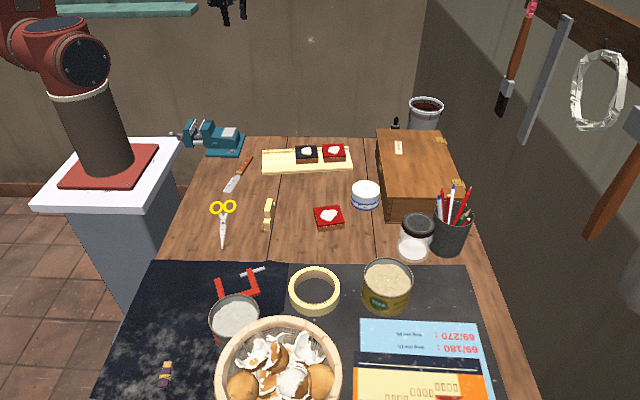

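Top view: board around (228,233) with the glued red (221,199) and black (223,231) blocks, loose block (328,203), spacer (330,261), pot (297,166). The side view shows the same things: board (305,160), block (328,217), spacer (268,214). Next I'll zoom in on these to set the masks.

```bash
cat > h.py <<'E'
import numpy as np,cv2,pickle
def ray(s,uv):
    uv=np.asarray(uv,float).reshape(-1,1,2)
    n=cv2.undistortPoints(uv,s["mtx"],np.array(s["dist"]))[:,0]
    d=np.c_[n,np.ones(len(n))]@s["R"]   # R^T d
    return -s["R"].T@s["t"],d
def onplane(s,uv,z):
    c,d=ray(s,uv); return (c+d*((z-c[2])/d[:,2])[:,None])[:,:2]
def proj(s,X):
    return cv2.projectPoints(np.asarray(X,float).reshape(-1,1,3),cv2.Rodrigues(s["R"])[0],np.array(s["t"],float),s["mtx"],np.array(s["dist"]))[0][:,0]
def blob(s,box,f):
    x0,y0,x1,y1=box; hsv=cv2.cvtColor(s["pixels"],cv2.COLOR_RGB2HSV).astype(int)
    m=np.zeros(hsv.shape[:2],np.uint8); m[y0:y1,x0:x1]=f(*[hsv[y0:y1,x0:x1,i] for i in range(3)])
    c=max(cv2.findContours(m,cv2.RETR_EXTERNAL,cv2.CHAIN_APPROX_NONE)[0],key=cv2.contourArea)
    return m,c[:,0].astype(float)
yel=lambda h,s,v:(h>17)&(h<35)&(s>60)&(v>150)
red=lambda h,s,v:((h<8)|(h>170))&(s>150)&(v>50)
def rect(P): 
    r=cv2.minAreaRect(P.astype(np.float32)); return np.round(r[0],1),np.round(r[1],1),round(r[2],2)
E
python3 - <<'E'
from h import *
T,S=[pickle.load(open(n+'0.pkl','rb')) for n in("top","side")]
cr=[(T,(190,170,270,300)),(T,(300,180,360,280)),(S,(250,135,365,180)),(S,(250,190,360,240))]
im=np.zeros((600,800,3),np.uint8); y=0
a=lambda s,b,k:cv2.resize(s["pixels"][b[1]:b[3],b[0]:b[2],::-1],None,fx=k,fy=k,interpolation=cv2.INTER_CUBIC)
for (s,b),k,(ox,oy) in zip(cr,(4,3.2,3,3),((0,0),(330,0),(0,0),(0,0))):
    if s is T: c=a(s,b,k); im[oy:oy+c.shape[0],ox:ox+c.shape[1]]=c
c=a(S,cr[2][1],3.6); im[320:320+c.shape[0],320:320+c.shape[1]][:,:]=c[:, :480]
c=a(S,cr[3][1],2.4)
im[485:485+115,320:320+264]=c[:115]
c=a(S,(255,192,282,236),6);im[0:264,530:530+162]=c
cv2.imwrite('pics/z0.png',im)
for n,s,b,f,z in[("boardT",T,(190,170,270,300),yel,12),("blockT",T,(305,180,350,225),red,22),("spT",T,(305,245,355,275),yel,50),
  ("blockS",S,(305,195,352,235),red,22),("spS",S,(255,190,282,240),yel,50),("glueT",T,(195,175,245,215),red,34)]:
    m,c=blob(s,b,f); P=onplane(s,c,z); print(n,m.sum(),c.min(0),c.max(0),rect(P))
E
```

```text
boardT 1286 [233. 178.] [254. 283.] (array([543.5,  -5.3]), array([243.1,  25.4]), 7.3)
blockT 456 [313. 188.] [344. 217.] (array([ 600.7, -198.4]), array([61.1, 60. ]), 12.61)
spT 216 [314. 256.] [345. 265.] (array([ 464.9, -196.4]), array([67.1, 17.6]), 86.74)
blockS 365 [314. 205.] [344. 226.] (array([ 601.9, -201.4]), array([60.7, 63.9]), 12.84)
spS 128 [264. 198.] [272. 211.] (array([ 467.7, -201.2]), array([43.6, 13.3]), 87.64)
glueT 471 [206. 185.] [234. 212.] (array([611.5,  47. ]), array([60.2, 59.5]), 6.84)
```

View pics/z0.png

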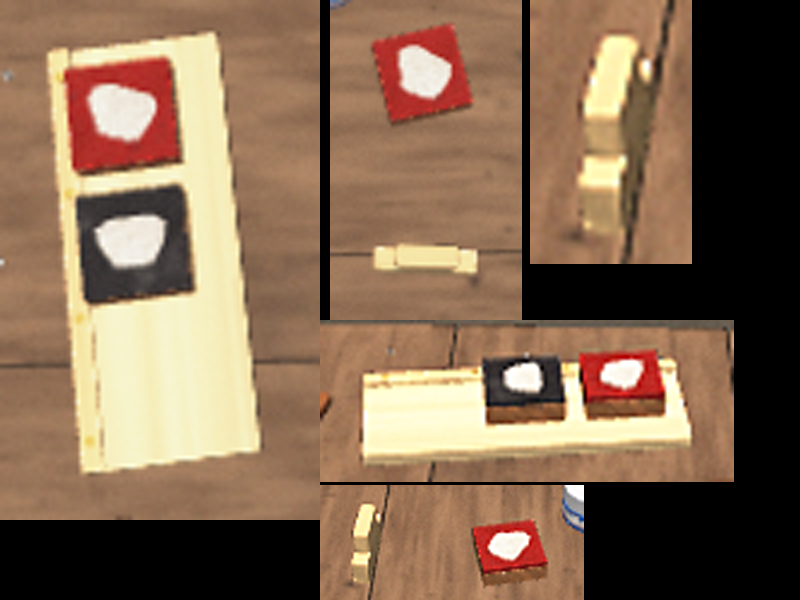

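Sizes come out as given: block 61x60, glued block 60x60, strip 243 long. I'll fix the board pose from both views, then take the spacer.

```bash
cat >> h.py <<'E'
def q(deg): a=np.radians(deg)/2; return [np.cos(a),np.sin(a),0,0]
E
python3 - <<'E'
from h import *
T,S=[pickle.load(open(n+'0.pkl','rb')) for n in("top","side")]
wht=lambda h,s,v:(s<60)&(v>120)
blu=lambda h,s,v:(v>150)&(s<70)
dark=lambda h,s,v:(v<75)&(s<90)
def rep(n,s,b,f,z,off=None,side=None):
    m,c=blob(s,b,f); P=onplane(s,c,z); ctr,sz,a=rect(P); 
    a0=(a+45)%90-45; r=np.radians(a0); R=np.array([[np.cos(r),-np.sin(r)],[np.sin(r),np.cos(r)]])
    print(n,ctr,sz,round(a0,2),'board ctr',None if off is None else np.round(ctr-R@np.array(off),1))
rep("glueredT",T,(195,175,245,215),red,34,(75,7))
rep("glueredS",S,(318,138,350,165),red,34,(75,7))
rep("blackT",T,(205,214,242,250),dark,34,(0,7))
rep("blackS",S,(290,138,320,165),dark,34,(0,7))
for b in[(190,170,270,300)]:
    m,c=blob(T,b,yel); rep("stripT",T,b,yel,12,(0,-49+12.7))
# whole board: all yellow pixels hull
for n,s,b in(("T",T,(190,170,270,300)),("S",S,(255,140,358,178))):
    m,_=blob(s,b,yel); m=cv2.morphologyEx(m,cv2.MORPH_OPEN,np.ones((2,2),np.uint8)); v,u=np.nonzero(m); print("board",n,rect(onplane(s,np.c_[u,v],12)))
rep("potT",T,(280,148,315,185),wht,41)
from workcell import bot
for p in((467,-199,200),(467,-199,97)):print(bot.ik(p,q(-2.5)),bot.ik(p,q(177)))
print(bot.ik((500,28,109),q(7)))
E
```

```text
glueredT [611.5  47. ] [60.2 59.5] 6.84 board ctr [537.9  31.1]
glueredS [612.9  43.3] [60.1 65.8] 6.57 board ctr [539.2  27.8]
blackT [536.9  38.2] [57.7 58.7] 6.8 board ctr [537.7  31.2]
blackS [538.4  32.6] [57.8 59.9] 5.94 board ctr [539.1  25.6]
stripT [543.5  -5.3] [243.1  25.4] 7.3 board ctr [538.9  30.7]
board T (array([537.6,  29.9]), array([244.8,  99.3]), 6.74)
board S (array([532.8,  22.2]), array([223.6, 116.3]), 6.45)
potT [ 684.1 -127.8] [76.5 68.4] 5.69 board ctr None
[-5.58284573e-01  2.71545432e-02  1.91909080e+00 -4.44089210e-16
  1.19534731e+00 -5.14651342e-01] [-5.58284573e-01  2.71545432e-02  1.91909080e+00 -4.44089210e-16
  1.19534731e+00  2.63566796e+00]
[-5.58284573e-01  1.80218542e-01  1.97545115e+00 -4.44089210e-16
  9.85922966e-01 -5.14651342e-01] [-5.58284573e-01  1.80218542e-01  1.97545115e+00 -4.44089210e-16
  9.85922966e-01  2.63566796e+00]
[-1.01664184e-01  1.44420836e-01  1.98895977e+00 -4.44089210e-16
  1.00821205e+00 -2.23837232e-01]
```

```bash
cat >> h.py <<'E'
YAW=6.8; BC=np.array([538.3,30.5])
def B(x,y,z,c=BC):
    r=np.radians(YAW); return [c[0]+np.cos(r)*x-np.sin(r)*y, c[1]+np.sin(r)*x+np.cos(r)*y, z]
def st(bot,m=''):
    s=bot.sense(); p=s["ee_pos"]; r=np.radians(YAW); d=p[:2]-BC
    print(m,'t%.1f'%s["clock"],np.round(p,1),'bd',np.round([np.cos(r)*d[0]+np.sin(r)*d[1],-np.sin(r)*d[0]+np.cos(r)*d[1]],1),'F',np.round(s["force"],1),'w%.1f'%s["gripper_width"]); return s
E
python3 - <<'E'
from h import *
from workcell import bot
bot.reach([467,-199,200],q(-2.5)); st(bot)
g=bot.move_straight([467,-199,98],150,guard=8); st(bot,g)
bot.move_gripper(60); bot.move_gripper(10,15); st(bot,'grip')
bot.move_straight([467,-199,150],150); st(bot,'lift')
bot.reach(B(-55,-4,150),q(YAW)); st(bot,'over')
bot.dwell(.3); st(bot,'over')
for n in("top","side"):
    s=bot.snapshot(n); pickle.dump(s,open(n+'1.pkl','wb'))
t=cv2.resize(pickle.load(open('top1.pkl','rb'))["pixels"][170:330,150:310,::-1],(400,400))
c=cv2.resize(s["pixels"][60:220,200:360,::-1],(400,400)); cv2.imwrite('pics/1.png',np.hstack([t,c]))
E
```

```text
t2.9 [ 467.4 -198.4  200.1] bd [ -97.5 -218.9] F [ 0.8 -0.1  0.3] w86.9
False t3.7 [ 467.6 -199.2   98.7] bd [ -97.4 -219.7] F [-0.4 -0.3  0.8] w87.1
grip t5.3 [ 467. -199.   98.] bd [ -97.9 -219.4] F [ 0.3 -0.4 -0.2] w14.9
lift t5.8 [ 467.  -199.   149.9] bd [ -98.  -219.4] F [-0.4 -0.2 -0.3] w14.8
over t6.7 [484.   19.5 149.4] bd [-55.3  -4.5] F [ 0.5 -0.6 -0.1] w14.6
over t7.0 [484.3  18.9 150. ] bd [-55.   -5.1] F [ 0.1 -0.5 -0.5] w14.6
```

View pics/1.png

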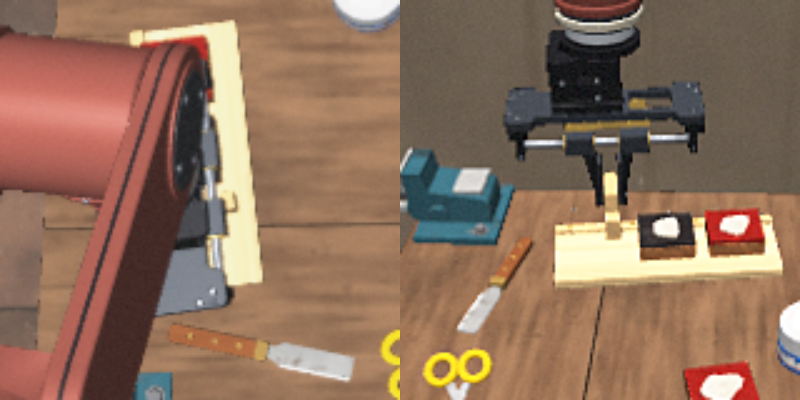

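The side view shows the spacer held upright about (613,205) in the picture, over the free part of the board. Now setting it against the row.

Run:
```python
from h import *
from workcell import bot
print(bot.move_straight(B(-48,-4,118),100)); bot.dwell(.2); st(bot)
print(bot.move_straight(B(-48,-4,108),12,guard=3)); s=st(bot,'touch'); z=s["ee_pos"][2]
bot.move_straight(B(-48,-4,z+1.2),20); bot.dwell(.2);st(bot)
print(bot.move_straight(B(-30,-4,z+1.2),12,guard=4)); s=st(bot,'push'); p=s["ee_pos"]
bot.dwell(.2); s=st(bot,'push')
print(bot.move_straight([p[0],p[1],z-2],10,guard=3)); s=st(bot,'down')
```

```text
False
 t7.8 [491.6  20.8 118.7] bd [-47.6  -4.1] F [-0.1 -0.2 -0.6] w14.9
True
touch t8.4 [491.   20.8 109.9] bd [-48.1  -4. ] F [-0.4  0.3  3.7] w15.1
 t8.9 [490.8  20.9 110.8] bd [-48.3  -3.9] F [ 0.2  0.2 -0.3] w14.6
True
push t9.9 [502.9  22.3 110.5] bd [-36.2  -3.9] F [-0.4  0.6 -0.5] w14.8
push t10.1 [502.3  22.4 110. ] bd [-36.8  -3.8] F [ 0.5 -0.3 -1.2] w14.9
True
down t10.3 [502.4  22.4 109.9] bd [-36.6  -3.8] F [-0.7  0.1  5.8] w14.9
```

Run:
```python
from h import *
from workcell import bot
p=bot.sense()["ee_pos"]
bot.move_gripper(40); st(bot,'open')
bot.move_straight([p[0],p[1],190],120)
bot.reach([601.3,-199.5,150],q(-77.3)); st(bot)
T,S=bot.snapshot("top"),bot.snapshot("side"); pickle.dump((T,S),open('2.pkl','wb'))
t=cv2.resize(T["pixels"][170:300,190:350,::-1],None,fx=2.5,fy=2.5,interpolation=2)
c=cv2.resize(S["pixels"][110:240,250:370,::-1],None,fx=3,fy=3,interpolation=2)
im=np.zeros((400,800,3),np.uint8); im[:t.shape[0],:400]=t; im[:390,400:760]=c; cv2.imwrite('pics/2.png',im)
```

```text
open t11.1 [501.8  22.5 109.2] bd [-37.2  -3.6] F [ 0.5 -0.1 -0.8] w40.0
 t12.9 [ 600.8 -198.7  149.1] bd [  34.9 -235. ] F [-0.5  0.4  1.1] w39.5
```

View pics/2.png

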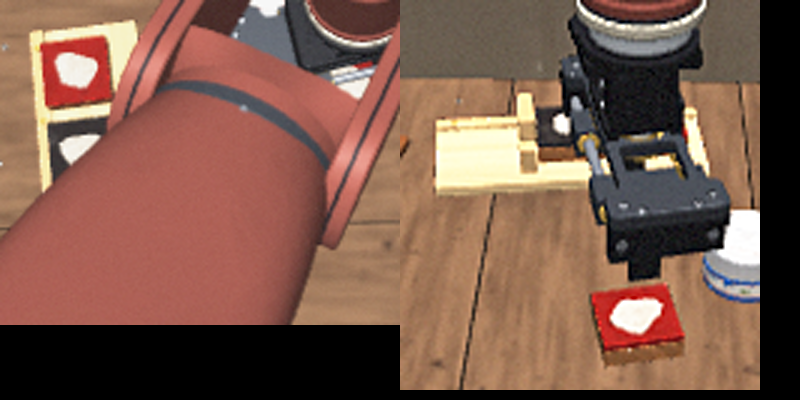

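Side view: the spacer stands upright against the black block, about (527,135) in the crop, and nothing else has shifted. Now the block.

Run:
```python
from h import *
from workcell import bot
Q=q(-77.3)
bot.move_gripper(87)
g=bot.move_straight([601.3,-199.5,79.5],100,guard=6); st(bot,g)
bot.move_gripper(50,15); st(bot,'grip')
bot.move_straight([601.3,-199.5,160],120); st(bot,'lift')
bot.reach(B(-86,0,150),q(YAW-90)); bot.dwell(.2); st(bot,'over')
bot.move_straight(B(-86,0,110),100); bot.dwell(.2); st(bot)
S=bot.snapshot("side"); cv2.imwrite('pics/3.png',cv2.resize(S["pixels"][60:220,210:390,::-1],None,fx=3,fy=3,interpolation=2))
```

```text
False t14.9 [ 601.8 -199.7   80. ] bd [  35.8 -236.1] F [ 0.1 -0.4 -0.5] w87.1
grip t15.5 [ 601.4 -199.5   79.8] bd [  35.5 -235.9] F [0.2 0.1 2. ] w59.9
lift t16.3 [ 600.8 -199.3  159.2] bd [  34.8 -235.5] F [ 0.2  0.3 -1.7] w59.7
over t17.6 [453.8  19.4 150.3] bd [-85.2  -1. ] F [-0.7 -0.3  0.1] w60.1
 t18.3 [453.6  20.2 110.8] bd [-85.4  -0.2] F [-0.   0.5 -1.6] w59.5
```

View pics/3.png

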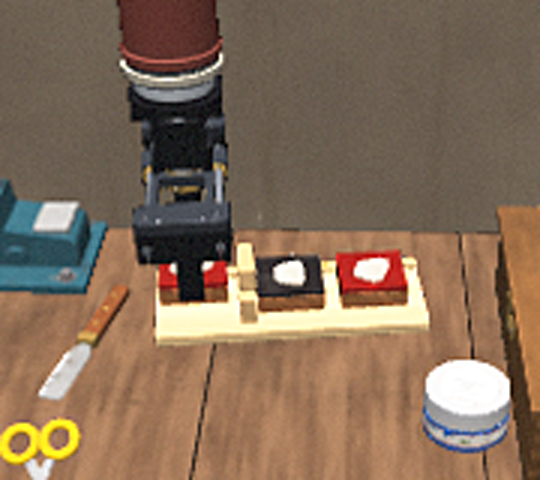

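The block hangs level over the near end (195,280), and the spacer still stands at (247,285). Guarded fit next: ledge, then spacer, then down.

Run:
```python
from h import *
from workcell import bot
def bd(s):
    r=np.radians(YAW); d=s["ee_pos"][:2]-BC; return np.cos(r)*d[0]+np.sin(r)*d[1],-np.sin(r)*d[0]+np.cos(r)*d[1]
print(bot.move_straight(B(-86,0,88),12,guard=3)); s=st(bot,'touch'); z=s["ee_pos"][2]
bot.move_straight(B(-84,0,z+1.5),20); bot.dwell(.2); st(bot)
print(bot.move_straight(B(-84,14,z+1.5),10,guard=3)); bot.dwell(.2); s=st(bot,'ledge'); y=bd(s)[1]
bot.move_straight(B(-84,y-.5,z+1.5),10)
print(bot.move_straight(B(-68,y-.5,z+1.5),10,guard=3)); bot.dwell(.2); s=st(bot,'spacer'); x=bd(s)[0]
print(bot.move_straight(B(x,14,z+1.5),10,guard=3)); bot.dwell(.2); s=st(bot,'ledge2'); p=s["ee_pos"]
print(bot.move_straight([p[0],p[1],z-3],10,guard=3)); st(bot,'down')
S=bot.snapshot("side"); pickle.dump(S,open('s4.pkl','wb'))
```

```text
True
touch t19.7 [452.9  20.3  91.7] bd [-86.  -0.] F [-0.5  0.1  4.9] w59.9
 t20.3 [454.6  20.6  93. ] bd [-84.2   0.1] F [ 0.5  0.5 -1.4] w59.6
True
ledge t21.3 [453.3  28.1  92.4] bd [-84.7   7.7] F [ 1.5 -1.9  0.2] w59.7
True
spacer t22.8 [462.5  29.   92.1] bd [-75.4   7.4] F [-0.1  0.2 -1.3] w59.6
True
ledge2 t23.3 [462.2  29.2  91.8] bd [-75.7   7.7] F [ 0.7 -0.1  2.1] w59.6
True
down t23.5 [462.3  29.2  91.6] bd [-75.6   7.7] F [-0.3 -0.3  3.8] w59.9
```

Run:
```python
from h import *
from workcell import bot
p=bot.sense()["ee_pos"]
bot.move_gripper(76); bot.dwell(.3); st(bot,'open')
bot.move_straight([p[0],p[1],170],100); 
bot.reach([430,-300,300],q(-60)); bot.dwell(.2);st(bot)
T,S=bot.snapshot("top"),bot.snapshot("side"); pickle.dump((T,S),open('5.pkl','wb'))
t=cv2.resize(T["pixels"][170:300,190:290,::-1],None,fx=4,fy=4,interpolation=2)
c=cv2.resize(S["pixels"][130:185,250:360,::-1],None,fx=3.6,fy=3.6,interpolation=2)
im=np.zeros((520,800,3),np.uint8); im[:t.shape[0],:400]=t; im[:c.shape[0],400:400+c.shape[1]]=c; cv2.imwrite('pics/5.png',im)
for n,z,b in(("new",34,(205,248,250,292)),("glue",34,(195,175,245,212))):
    m,c=blob(T,b,red); print(n,m.sum(),rect(onplane(T,c,z)))
```

```text
open t24.4 [462.2  29.   91.4] bd [-75.7   7.6] F [ 0.3  0.  -0.6] w76.1
 t26.9 [ 430.3 -299.   299.5] bd [-146.3 -314.4] F [-0.4 -0.7 -0.7] w75.9
new 505 (array([461.8,  29.1]), array([60.4, 59.6]), 6.76)
glue 469 (array([611.5,  47. ]), array([60.2, 59.5]), 6.84)
```

View pics/5.png

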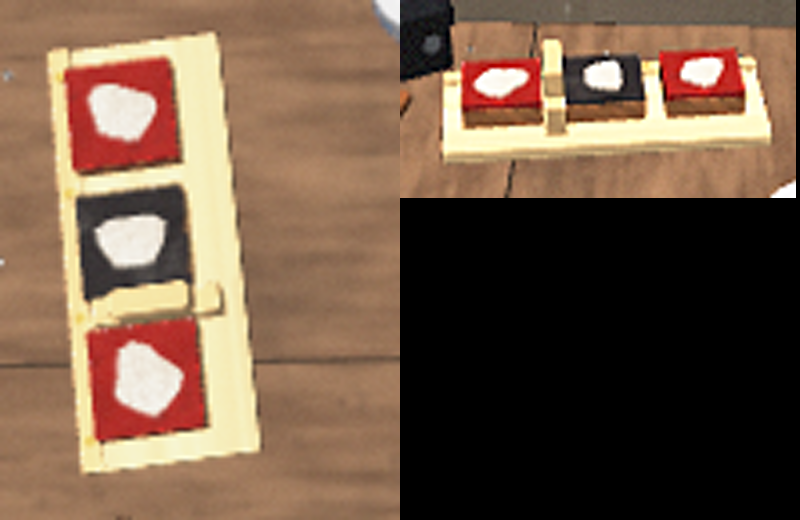

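Top view: all three blocks are in line, with the spacer between the black and the new red one. Relative to the glued red block, the new block measures x = -75.8, y = 7.0, yaw difference 0.1°. That is within limits, so I'll take the spacer out, at exactly the pose where I released it.

Run:
```python
from h import *
from workcell import bot
bot.move_gripper(40)
bot.reach([502.2,22.4,170],q(YAW)); bot.dwell(.2); st(bot)
g=bot.move_straight([502.2,22.4,110.5],60,guard=5); bot.dwell(.3); st(bot,g)
bot.move_gripper(8,10); bot.dwell(.2); st(bot,'grip')
bot.move_straight([502.2,22.4,140],25); bot.move_straight([502.2,22.4,180],80); st(bot,'lift')
bot.reach([467,-199,150],q(-2.5)); bot.move_straight([467,-199,103],80); bot.dwell(.2)
g=bot.move_straight([467,-199,94],12,guard=3); st(bot,g)
bot.move_gripper(40); bot.move_straight([467,-199,200],80)
bot.reach([430,-350,300],q(-60)); bot.dwell(.3);st(bot)
T,S=bot.snapshot("top"),bot.snapshot("side"); pickle.dump((T,S),open('6.pkl','wb'))
t=cv2.resize(T["pixels"][140:300,190:360,::-1],None,fx=2.8,fy=2.8,interpolation=2)
c=cv2.resize(S["pixels"][130:245,250:360,::-1],None,fx=2.9,fy=2.9,interpolation=2)
im=np.zeros((450,800,3),np.uint8); im[:t.shape[0],:t.shape[1]]=t; im[:c.shape[0],480:480+c.shape[1]]=c; cv2.imwrite('pics/6.png',im)
for n,z,b in(("new",34,(205,248,250,292)),("glue",34,(195,175,245,212))):
    m,c=blob(T,b,red); print(n,m.sum(),rect(onplane(T,c,z)))
```

```text
t29.4 [502.7  21.4 170.5] bd [-36.4  -4.9] F [-0.3  0.8 -0.2] w40.2
False t30.9 [502.4  22.4 110.8] bd [-36.6  -3.8] F [-0.5  0.8  0.2] w40.0
grip t31.6 [502.1  22.4 110.4] bd [-36.9  -3.8] F [-0.3  0.1 -0.7] w15.1
lift t33.6 [502.2  22.4 180.1] bd [-36.8  -3.8] F [-0.5  0.  -0.4] w15.0
True t36.0 [ 467.1 -199.1   98.1] bd [ -97.9 -219.6] F [-0.6 -0.7  2.6] w14.8
 t39.2 [ 430.3 -348.9  299.2] bd [-152.2 -363.9] F [-0.6  0.1  0.4] w40.2
new 496 (array([461.4,  29.1]), array([59.5, 59.6]), 6.76)
glue 468 (array([611.5,  47. ]), array([60.2, 59.5]), 6.84)
```

View pics/6.png

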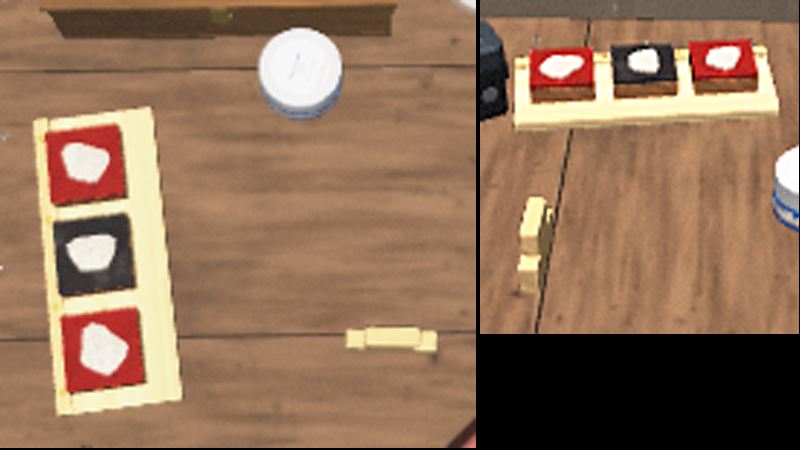

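Everything looks right. My x estimate is -76.2 against a limit of -78, so I'll do one sub-pixel check of the two joints before handing in.

Run:
```python
from h import *
for k,s in zip("TS",pickle.load(open('6.pkl','rb'))):
    g=s["pixels"][:,:,1].astype(np.float32)  # green: red and black tiles are both dark, board bright
    xs=np.arange(-112,112,.25); prof=0
    ys=np.r_[np.arange(-16,-10,1.),np.arange(26,33,1.)] if k=="T" else np.arange(26,33,1.)
    for y in ys:
        uv=proj(s,[B(x,y,34) for x in xs]).astype(np.float32)
        prof=prof+cv2.remap(g,uv[:,:1].copy(),uv[:,1:].copy(),cv2.INTER_LINEAR)[:,0]
    prof/=len(ys); th=(prof.max()+np.percentile(prof,10))/2
    i=np.nonzero(np.diff(prof>th))[0]
    e=xs[i]+.25*(th-prof[i])/(prof[i+1]-prof[i]); print(k,np.round(e,1),'joints/tiles',np.round(np.diff(e),1))
```

```text
T [-107.2  -46.3  -31.9   30.3   41.6  105.3] joints/tiles [60.9 14.4 62.2 11.3 63.6]
S [-105.1  -46.   -28.7    6.4   11.9   29.7   45.2  105.7] joints/tiles [59.1 17.3 35.1  5.4 17.8 15.6 60.5]
```

Both views agree: spacing from new block to glued red block is 150.2 mm (top) and 151.0 mm (side), against 150 mm nominal. That puts the block at x between about -75.2 and -76.2, so I'm handing in.

```bash
python3 -c "
from workcell import bot
bot.finish_job()"
```

```text
the job is handed in; nothing more can be done
```

The block is laid on the board as the next one of the row, and the spacer is back standing on the table near where it started. I handed the job in at about 39 s of the 72 s allowed; no verdict was reported.

**What I did:** I stood the spacer on the board against the free end of the row with a light guarded push. I then set the block down against the ledge and the spacer and let go. Finally I lifted the spacer straight out from the pose where I had released it and put it down clear of the board.

**Last checks:**
- **Block position:** in the board's frame it measures x between -75.2 and -76.2 mm (allowed -72 to -78), y about 7.0 mm (allowed 4 to 9.5), and it is square to within about 0.1°.
- **Joint:** about 15 to 16 mm. The direct edge readings were less consistent (14.4 mm in the top view, 17.3 mm in the side view), because shadows and side faces blur the edges. I relied on the spacing between tile centres instead.
- **Possible gap to the spacer:** the block may have been set about 1 mm short of full contact with the spacer, which is within the 3 mm allowed.
- **Forces:** sensed tool forces stayed at or below about 6 N in the states I printed.
- **Other things on the table:** the last picture shows the wax pot still in place. I did not measure the tape roll again, but nothing went near it.

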